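Time the booth's damper-drive pulley to its pointer and lock it

TASK

The spray booth's damper drive is on the bench for a new belt. Drag the pulley round by its rim, pressing only gently on it, until the engraved line points straight at the fixed pointer, and let go of it; then slide the black-knobbed lock fully home into the pulley so it stays timed. Leave the tin, cup, tape roll and spanner where they are.

Things in the scene. Friction and masses are not known exactly. Their poses are not given: they have to be found in the camera images.
- unit: The damper drive: fixed grey plate 200 x 300 x 16 mm with the pulley on it; origin on the bench under the pulley's axis; z up, x points to the pointer, y to the lock. The plate reaches 180 mm from the axis on the lock's side; a ribbed aluminium gearbox 47 mm high stands on it on the other side (-y).
- axis_top (a point): Centre of the pulley's flat top, at its nominal height of 62 mm (axes as the unit's). The true face is up to 7 mm higher or lower: feel for it. Smooth disc 150 mm across, 12 mm thick, nothing to hook or pinch: press shut fingertips down on the rim, 55 to 60 mm from the axis, and drag it round. It is sprung: sinks from 2 N, 1 mm per 8 N, at the bottom after 3 mm (26 N). Keep contact under 20 N.
- mark (a point): Outer end of the single dark engraved line (36 mm long, 4.5 mm wide, radial) on the pulley's top face, at the rim, 75 mm from the axis; turns with the pulley (given at nominal height).
- pointer (a point): The place on the rim, 75 mm from the axis, that the fixed dark steel pointer points at (its tip is 2.5 mm outside the rim, its top 69 mm above the bench). The line faces the pointer when mark is here (within about 4 mm).
- pulley (a joint): Angle of the pulley (rad), growing counter-clockwise seen from above, free either way; the line faces the pointer at 0 and at 6.283. It starts anywhere from 0.8 to 5.4. Turning it takes about 0.25 N m (4.3 N at 58 mm), so it needs some 9 to 14 N of pressing or the fingers slip. It stays where it is left.
- lock_knob (a point): Centre of the top of the lock's upright black knob, 80 mm above the bench; 20 mm wide (unit x), 16 mm thick (unit y), free from 35 to 80 mm above the bench. It starts some 130 mm from the axis on the unit's +y side and moves with the lock. Nothing stands behind it.
- lock (a joint): How far the lock is slid in towards the axis, along the unit's -y (m): 0 to 0.005 at the start, 0.026 home at its stop. 3 N of friction; stays where left. Its 10 mm round nose enters between two 12 mm pins, 15 mm apart, under the rim: aligned it slides freely, a few mm off it wedges the pulley straight, further off it is blocked. Keep the push under 25 N.
- tin: closed plain steel tin, 84 mm across, 100 mm high, origin under its centre; leave alone
- cup: white plastic cup, 84 mm across, 100 mm high, origin under its centre; leave alone
- tape: roll of tape, 100 mm across, 30 mm high, origin under its centre; leave alone
- spanner: steel spanner, 190 mm long, lying flat; leave alone

How it is judged:
By the outcome, as a careful person would: the job done as asked, in the order asked, and still so for the second after the job is handed in, with the robot touching nothing.
It also fails if it takes over 56 s, if anything falls off the work surface, if the arm or the gripper's body presses on something with over 40 N, if the wrist force passes 120 N, or if a joint passes its speed limit or range.

ROBOT

A 7-joint arm with a two-finger parallel gripper is mounted at the origin on the work surface. World frame = base frame: x ahead of the robot, y to its left, z up, the work surface at z = 0. Lengths are in m, angles in rad, forces in N, time in s.
With the tool pointing down it reaches from about 0.35 to 0.9 m from the base axis. Payload 7.2 kg.
Tool frame: the origin (TCP) lies midway between the tips of the shut fingers; the grasp point (between the pads) lies 19 mm behind it (hold_point_z is the distance from the TCP to the grasp point, in m); x points along the fingers, y is the direction in which the jaws open and shut, and the axes are right-handed (so a half turn about x gives the same grasp; the last joint's range is limited). The gripper opens to 88 mm and grips with 3 to 60 N. Pads are 20 mm wide; open, the fingers measure 115 mm over their backs; the gripper's body (75 mm by 178 mm) begins 61 mm behind the grasp point.
Start: joints at [1.188, 0.411, -0.013, 1.596, 0.006, 1.134, -0.082], TCP at [0.194, -0.594, 0.223] pointing down, gripper open.
Joint ranges: [-2.95, 2.95], [-0.29, 1.99], [-1.47, 1.44], [0.14, 2.54], [-1.03, 4.17], [0.13, 1.85], [-2.86, 2.86]. Speed limits (rad/s): [2.39, 2.39, 3.01, 3.01, 3.14, 3.14, 3.14].

INTERFACE

Orientations are given as a unit quaternion [w, x, y, z].
In Python, from plant import observe, read_camera, camera_params, hand_in, hold_point_z gives the robot as it stands. The module is installed in compiled form; this text tells all that it offers.
- The arm moves only by the tool send_rows, never from a script. Its argument "series" is a list of rows, each an object with "gripper": the closure in counts, from 0 (fully open) to 255 (shut); "delta_pos": the shift along the tool's x, y, z normalised to -1 to 1, where 1 is 300 mm, a list of three; "rotation": the turn, a rotation vector about the tool's x, y, z normalised to -1 to 1, where 1 is 45 degrees, a list of three. A call has 1 to 10 rows; each row is the pose to reach, as a shift and turn from the pose measured when the call began, along the tool's axes at that moment; what a row does not reach only later rows make up. A row lasts 1/10 s, in which the tool goes at most 50 mm and 8.59 degrees, less where a joint would pass 70% of its speed; a pose out of reach is approached as far as the arm can. A call with a number of a shift or a turn outside -1 to 1 is refused whole. A call with a gripper value outside its range is refused whole. The fingers move at their own pace and stop on an object; "force" is the grip in N (left out, the last holds). Time passes only in rows, so rows that repeat a pose let the fingers close. It gives the time, the measured TCP pose, the force and the opening at its end, in the units of the state.
- observe(): the state, without advancing time (a new reading comes with each control period).
- read_camera(name): name is "side" or "top"; returns the picture (400x640x3 uint8, red, green, blue); there is no depth.
- camera_params(name): a dict with "fx", "fy", "cx", "cy" (pixels), "k1" (the pictures are not rectified: a ray, as slopes to the right and down, at radius r is drawn at 1 + k1 r^2 times it, then the intrinsics apply), "eye" and "orientation" of the camera in the world. Camera axes: x right, y up, looking along -z (the intrinsics and any distortion apply to the point x, -y, -z); pixel columns grow to the right and rows downward; lengths in m; the calibration is good to about 2 mm. A picture is of the moment at which its call begins. camera_params takes no time and is no camera call.
- hand_in(): hands the job in, once; it reports no verdict.
The state is a dict: "t": time; "joint_positions": joint angles; "qvel": joint speeds; "effort": joint torques, N m; "eef_pos": TCP position; "eef_rot": TCP orientation; "contact_force": force on the tool from outside, world axes, zero at the start; "torque": the same for the moment, N m; "opening": opening from 0.0 (shut) to 1.0 (fully open).
Only numpy, scipy, OpenCV 4.12 (cv2) and the standard library are available. Lean on these libraries where they do the work, as an engineer would, in place of code of your own. Each camera call takes 0.05 s, during which the arm holds its last target.

## Working session

There is one attempt and no reset: what is moved stays moved. The work goes in short steps, Python scripts to look and compute and a tool call to move; the robot and the scene stay as the last step left them, time stands still between calls to the robot, and variables do not carry over. Pictures are saved under pics/ and viewed, and the job is handed in when it is done.

Besides the shell and the picture viewer there is one more tool, called after "Request:" by a JSON object that holds its "fn" and its "kwargs". send_rows: Moves the arm, as the interface text tells. Its arguments: {"type":"object","properties":{"series":{"type":"array"},"force":{"type":"number"}},"required":["series"]}

```bash
mkdir -p pics; python3 - <<'E'
from plant import *
import cv2
print(observe())
print(hold_point_z)
for n in("top","side"):
    print(n,camera_params(n))
    cv2.imwrite(f"pics/{n}0.png",read_camera(n)[:,:,::-1])
E
```

```text
{'t': 0.0, 'joint_positions': array([ 1.18777243,  0.41191759, -0.01272687,  1.59704015,  0.0055782 ,
        1.13430046, -0.08218749]), 'qvel': array([-2.47756947e-03, -1.71274316e-04, -4.00964987e-04, -6.90444796e-04,
        1.38441755e-03, -5.65701570e-04,  3.12703804e-05]), 'effort': array([ 1.13355554e-04, -5.87953520e+01,  6.42347373e-01, -2.91074324e+01,
       -5.35320409e-02,  1.84317370e-02,  1.59676333e-04]), 'eef_pos': array([ 0.19334728, -0.59380509,  0.22179957]), 'eef_rot': array([-0.11029898, -0.69824015, -0.11142584,  0.69848344]), 'contact_force': array([-0.01325045, -0.75015681, -0.7792053 ]), 'torque': array([-0.01243007,  0.01273878, -0.01678215]), 'opening': 1.0006836643639865}
0.0187
top {'fx': 418.8276596202982, 'fy': 418.8276596202982, 'cx': 323.6081753348444, 'cy': 201.49242811940712, 'k1': -0.06114160459623748, 'eye': array([0.28835281, 0.0046026 , 1.40959629]), 'orientation': array([-0.69974319, -0.05270166,  0.05559753,  0.71027524])}
side {'fx': 401.21797021476124, 'fy': 401.21797021476124, 'cx': 323.9936361149537, 'cy': 205.6980171628258, 'k1': -0.015429670489018204, 'eye': array([ 0.35934245, -0.71815611,  0.85590681]), 'orientation': array([ 0.92284138,  0.37753259, -0.03531355, -0.06771922])}
```

View pics/top0.png

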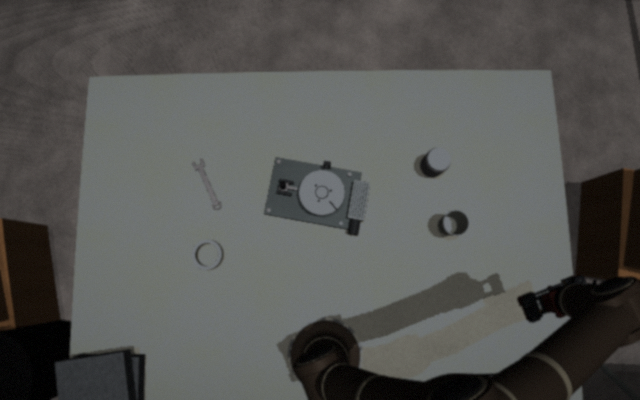

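View pics/side0.png

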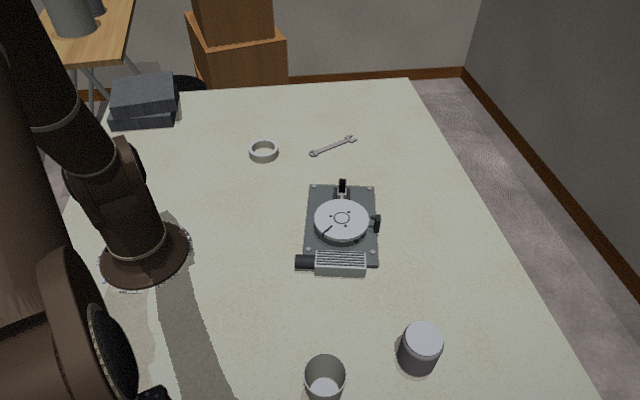

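The top view shows the pulley near (323,192), the pointer block near (327,165), the lock near (287,187) and the line towards (337,209). The gearbox is to the right. I'll zoom in.

```bash
python3 - <<'E'
import cv2
a=cv2.imread("pics/top0.png")[145:245,255:380]; cv2.imwrite("pics/topz.png",cv2.resize(a,None,fx=6,fy=6,interpolation=cv2.INTER_CUBIC))
a=cv2.imread("pics/side0.png")[170:285,285:400]; cv2.imwrite("pics/sidez.png",cv2.resize(a,None,fx=5,fy=5,interpolation=cv2.INTER_CUBIC))
E
```

```text
(no output)
```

View pics/topz.png

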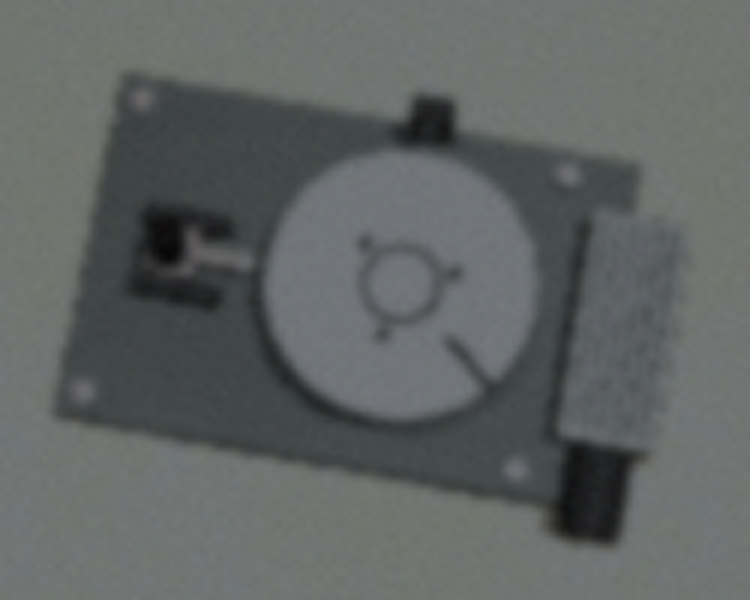

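View pics/sidez.png

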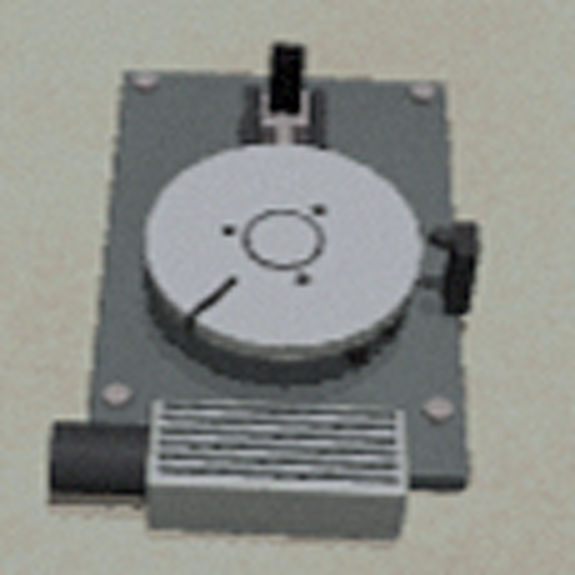

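```bash
cat > h.py <<'E'
import numpy as np,cv2
from scipy.spatial.transform import Rotation as R
from scipy.optimize import least_squares
from plant import camera_params
P={n:camera_params(n) for n in("top","side")}
def q(w): return R.from_quat([w[1],w[2],w[3],w[0]])
def KM(n):
    p=P[n]; return np.array([[p['fx'],0,p['cx']],[0,p['fy'],p['cy']],[0,0,1.]]),np.array([p['k1'],0,0,0.])
def proj(n,X):
    p=P[n];K,D=KM(n)
    c=q(p['orientation']).inv().apply(np.atleast_2d(X)-p['eye'])*[1,-1,-1]
    return cv2.projectPoints(c,np.zeros(3),np.zeros(3),K,D)[0][:,0]
def back(n,uv,z):
    p=P[n];K,D=KM(n)
    u=cv2.undistortPoints(np.array(uv,float).reshape(-1,1,2),K,D)[:,0]
    d=q(p['orientation']).apply(np.c_[u[:,0],-u[:,1],-np.ones(len(u))])
    return p['eye']+d*((z-p['eye'][2])/d[:,2])[:,None]
tz=lambda X,Y:((X+.5)/6-.5+255,(Y+.5)/6-.5+145)
sz=lambda X,Y:((X+.5)/5-.5+285,(Y+.5)/5-.5+170)
E
python3 - <<'E'
from h import *
obs=[("top",tz(125,75),(.1,.18,.016)),("top",tz(57,412),(-.1,.18,.016)),("top",tz(637,165),(.1,-.12,.016)),
("top",tz(401,285),(0,0,.062)),
("side",sz(124,72),(-.1,.18,.016)),("side",sz(443,82),(.1,.18,.016)),("side",sz(467,470),(.1,-.12,.016)),("side",sz(284,240),(0,0,.062))]
for n,uv,X in obs: print(n,X,back(n,uv,X[2]).round(4))
def W(p,X): c,s=np.cos(p[2]),np.sin(p[2]); return np.array([p[0]+c*X[0]-s*X[1],p[1]+s*X[0]+c*X[1],X[2]])
def f(p): return np.concatenate([proj(n,W(p,np.array(X)+[0,0,p[3] if X[2]>.05 else 0]))[0]-uv for n,uv,X in obs])
r=least_squares(f,[.36,0,0,0]);print(r.x,r.fun.reshape(-1,2).round(2))
p=r.x
for n,pts in(("top",[tz(450,338),tz(488,387)]),("side",[sz(235,281),sz(190,322)])):
  b=back(n,pts,.062+p[3])[:,:2]-p[:2]; c,s=np.cos(p[2]),np.sin(p[2]); u=b@np.array([[c,-s],[s,c]])
  print(n,u.round(4),np.hypot(*u.T),np.arctan2(u[:,1],u[:,0])%6.2832)
for n,pt in(("top",tz(168,240)),("side",sz(289,48))):
  b=back(n,[pt],.08)[:,:2]-p[:2]; print(n,'knob',b@np.array([[c,-s],[s,c]]))
for n,pt in(("top",tz(425,100)),("top",tz(455,145)),("side",sz(432,240))):
  b=back(n,[pt],.069)[:,:2]-p[:2]; print(n,'ptr',b@np.array([[c,-s],[s,c]]))
E
```

```text
top (0.1, 0.18, 0.016) [[0.6601 0.16   0.016 ]]
top (-0.1, 0.18, 0.016) [[0.4667 0.1975 0.016 ]]
top (0.1, -0.12, 0.016) [[ 0.6032 -0.1308  0.016 ]]
top (0, 0, 0.062) [[0.5277 0.0042 0.062 ]]
side (-0.1, 0.18, 0.016) [[0.4659 0.1973 0.016 ]]
side (0.1, 0.18, 0.016) [[0.6604 0.1613 0.016 ]]
side (0.1, -0.12, 0.016) [[ 0.6027 -0.1288  0.016 ]]
side (0, 0, 0.062) [[0.5287 0.0019 0.062 ]]
[ 0.52838489  0.00437864 -0.19431572 -0.00255471] [[-0.48 -0.33]
 [-0.82  0.5 ]
 [ 0.53 -0.05]
 [-0.07 -0.05]
 [-0.42 -0.62]
 [ 0.25 -0.12]
 [ 0.61  1.18]
 [-0.32 -0.01]]
top [[-0.0242 -0.0317]
 [-0.047  -0.0567]] [0.0398639 0.0736285] [4.06092908 4.02075852]
side [[-0.0248 -0.0311]
 [-0.0474 -0.061 ]] [0.03982651 0.07726434] [4.03959267 4.05157141]
top knob [[-0.00191801  0.12702644]]
side knob [[0.00129199 0.13334331]]
top ptr [[0.10188885 0.00492478]]
top ptr [[ 0.07993421 -0.01569961]]
side ptr [[ 0.07986599 -0.00451429]]
```

```bash
cat >> h.py <<'E'
from plant import observe
U=np.array([.5285,.0040]);YAW=-.194
def u2w(x,y,z): c,s=np.cos(YAW),np.sin(YAW); return np.array([U[0]+c*x-s*y,U[1]+s*x+c*y,z])
def w2u(p): c,s=np.cos(YAW),np.sin(YAW); d=np.array(p[:2])-U; return np.array([c*d[0]+s*d[1],-s*d[0]+c*d[1],p[2]])
def goalrot(alt=0): # tool x down, tool y along unit x (sign)
    sg=-1 if alt else 1
    y=sg*np.array([np.cos(YAW),np.sin(YAW),0]); x=np.array([0,0,-1.]); return R.from_matrix(np.c_[x,y,np.cross(x,y)])
def cmd(pos,rot=None):
    o=observe(); r=q(o['eef_rot']); d=r.inv().apply(np.array(pos)-o['eef_pos'])/.3
    rv=(r.inv()*rot).as_rotvec()/(np.pi/4) if rot is not None else np.zeros(3)
    return d.round(4),rv.round(4)
def st():
    o=observe(); print('t',round(o['t'],2),'u',w2u(o['eef_pos'])*1e3,'F',o['contact_force'].round(2),'open',round(o['opening'],2)); return o
E
python3 - <<'E'
from h import *
np.set_printoptions(suppress=True,precision=4)
o=st();print(q(o['eef_rot']).as_matrix())
for a in(0,1):
  print(cmd(u2w(-.04,-.04,.12),goalrot(a)))
  print((q(o['eef_rot']).inv()*goalrot(a)).as_rotvec(degrees=True))
E
```

```text
t 0.1 u [-213.6272 -651.2825  221.908 ] F [ 0.34  0.33 -0.46] open 1.0
[[-0.0006  0.3096 -0.9509]
 [ 0.0013 -0.9509 -0.3096]
 [-1.     -0.0014  0.0001]]
(array([ 0.3416, -1.4971, -1.498 ]), array([-1.3522, -0.0008,  0.0017]))
[-60.8488  -0.0368   0.0769]
(array([ 0.3416, -1.4971, -1.498 ]), array([2.6478, 0.002 , 0.0009]))
[119.1512   0.0884   0.0423]
```

Request:
{"fn": "send_rows", "kwargs": {"series": [{"gripper":255,"delta_pos":[0,-0.95,-0.95],"rotation":[-0.9,0,0]},{"gripper":255,"delta_pos":[0,-0.95,-0.95],"rotation":[-0.9,0,0]},{"gripper":255,"delta_pos":[0,-0.95,-0.95],"rotation":[-0.9,0,0]},{"gripper":255,"delta_pos":[0,-0.95,-0.95],"rotation":[-0.9,0,0]},{"gripper":255,"delta_pos":[0,-0.95,-0.95],"rotation":[-0.9,0,0]},{"gripper":255,"delta_pos":[0,-0.95,-0.95],"rotation":[-0.9,0,0]},{"gripper":255,"delta_pos":[0,-0.95,-0.95],"rotation":[-0.9,0,0]},{"gripper":255,"delta_pos":[0,-0.95,-0.95],"rotation":[-0.9,0,0]},{"gripper":255,"delta_pos":[0,-0.95,-0.95],"rotation":[-0.9,0,0]},{"gripper":255,"delta_pos":[0,-0.95,-0.95],"rotation":[-0.9,0,0]}], "force": 40}}

```text
t: 1.1
eef_pos: [0.3764, -0.2336, 0.2223]
eef_rot: [-0.346, -0.616, -0.347, 0.616]
contact_force: [0.1, -1.9, 0.1]
opening: 0.128
```

```bash
python3 - <<'E'
from h import *
np.set_printoptions(suppress=True,precision=4)
st()
a=.45
print(cmd(u2w(.057*np.cos(a),.057*np.sin(a),.085),goalrot()))
E
```

```text
t 1.1 u [-103.3892 -262.5058  222.2748] F [ 0.06 -1.91  0.15] open 0.13
(array([ 0.4581,  0.1547, -1.0764]), array([-0.4479, -0.0011,  0.0014]))
```

Request:
{"fn": "send_rows", "kwargs": {"series": [{"gripper":255,"delta_pos":[0.1,0.15,-1],"rotation":[-0.448,0,0]},{"gripper":255,"delta_pos":[0.1,0.15,-1],"rotation":[-0.448,0,0]},{"gripper":255,"delta_pos":[0.1,0.15,-1],"rotation":[-0.448,0,0]},{"gripper":255,"delta_pos":[0.1,0.15,-1],"rotation":[-0.448,0,0]},{"gripper":255,"delta_pos":[0.1,0.15,-1],"rotation":[-0.448,0,0]},{"gripper":255,"delta_pos":[0.3,0.15,-1],"rotation":[-0.448,0,0]},{"gripper":255,"delta_pos":[0.3,0.15,-1],"rotation":[-0.448,0,0]},{"gripper":255,"delta_pos":[0.35,0.15,-1],"rotation":[-0.448,0,0]},{"gripper":255,"delta_pos":[0.35,0.15,-1],"rotation":[-0.448,0,0]}]}}

```text
t: 2.0
eef_pos: [0.5688, -0.0026, 0.1146]
eef_rot: [-0.447, -0.545, -0.45, 0.548]
contact_force: [0.0, -0.8, -0.2]
opening: 0.004
```

```bash
python3 - <<'E'
from h import *
np.set_printoptions(suppress=True,precision=4)
st()
a=.45
print(cmd(u2w(.057*np.cos(a),.057*np.sin(a),.072),goalrot()))
E
```

```text
t 2.0 u [ 40.7754   1.3322 114.6013] F [ 0.04 -0.81 -0.21] open 0.0
(array([ 0.1417,  0.0359, -0.0784]), array([-0.0015,  0.001 ,  0.0078]))
```

Request:
{"fn": "send_rows", "kwargs": {"series": [{"gripper":255,"delta_pos":[0.05,0.036,-0.078],"rotation":[-0.002,0.001,0.008]},{"gripper":255,"delta_pos":[0.14,0.036,-0.078],"rotation":[-0.002,0.001,0.008]},{"gripper":255,"delta_pos":[0.14,0.036,-0.078],"rotation":[-0.002,0.001,0.008]},{"gripper":255,"delta_pos":[0.14,0.036,-0.078],"rotation":[-0.002,0.001,0.008]}]}}

```text
t: 2.4
eef_pos: [0.5835, 0.0161, 0.0735]
eef_rot: [-0.449, -0.546, -0.448, 0.547]
contact_force: [-0.2, -0.3, -0.1]
opening: 0.006
```

```bash
python3 - <<'E'
from h import *
np.set_printoptions(suppress=True,precision=4)
o=st()
a=.45
print(cmd(u2w(.057*np.cos(a),.057*np.sin(a),.062),goalrot()))
E
```

```text
t 2.4 u [51.6377 22.4731 73.5371] F [-0.16 -0.25 -0.06] open 0.01
(array([ 0.0384, -0.0011, -0.0078]), array([-0.0026,  0.0015, -0.0003]))
```

Request:
{"fn": "send_rows", "kwargs": {"series": [{"gripper":255,"delta_pos":[0.005,0,-0.008],"rotation":[0,0,0]},{"gripper":255,"delta_pos":[0.01,0,-0.008],"rotation":[0,0,0]},{"gripper":255,"delta_pos":[0.015,0,-0.008],"rotation":[0,0,0]},{"gripper":255,"delta_pos":[0.015,0,-0.008],"rotation":[0,0,0]}]}}

```text
t: 2.8
eef_pos: [0.584, 0.0182, 0.0693]
eef_rot: [-0.449, -0.546, -0.448, 0.547]
contact_force: [-0.7, -0.5, -0.5]
opening: 0.006
```

Request:
{"fn": "send_rows", "kwargs": {"series": [{"gripper":255,"delta_pos":[0.003,0,0],"rotation":[0,0,0]},{"gripper":255,"delta_pos":[0.006,0,0],"rotation":[0,0,0]},{"gripper":255,"delta_pos":[0.009,0,0],"rotation":[0,0,0]}]}}

```text
t: 3.1
eef_pos: [0.584, 0.0182, 0.0665]
eef_rot: [-0.449, -0.546, -0.448, 0.547]
contact_force: [0.2, 0.1, -0.1]
opening: 0.006
```

Request:
{"fn": "send_rows", "kwargs": {"series": [{"gripper":255,"delta_pos":[0.003,0,0],"rotation":[0,0,0]},{"gripper":255,"delta_pos":[0.006,0,0],"rotation":[0,0,0]}]}}

```text
t: 3.3
eef_pos: [0.584, 0.0183, 0.0646]
eef_rot: [-0.449, -0.546, -0.448, 0.547]
contact_force: [-0.7, 0.1, -0.9]
opening: 0.004
```

Request:
{"fn": "send_rows", "kwargs": {"series": [{"gripper":255,"delta_pos":[0.003,0,0],"rotation":[0,0,0]},{"gripper":255,"delta_pos":[0.006,0,0],"rotation":[0,0,0]}]}}

```text
t: 3.5
eef_pos: [0.5839, 0.0183, 0.0626]
eef_rot: [-0.449, -0.546, -0.448, 0.547]
contact_force: [-0.7, -0.0, -0.3]
opening: 0.006
```

Request:
{"fn": "send_rows", "kwargs": {"series": [{"gripper":255,"delta_pos":[0.003,0,0],"rotation":[0,0,0]},{"gripper":255,"delta_pos":[0.005,0,0],"rotation":[0,0,0]}]}}

```text
t: 3.7
eef_pos: [0.5839, 0.0183, 0.061]
eef_rot: [-0.449, -0.546, -0.448, 0.547]
contact_force: [0.0, 0.4, 0.3]
opening: 0.003
```

Request:
{"fn": "send_rows", "kwargs": {"series": [{"gripper":255,"delta_pos":[0.003,0,0],"rotation":[0,0,0]}]}}

```text
t: 3.8
eef_pos: [0.5839, 0.0183, 0.0601]
eef_rot: [-0.449, -0.546, -0.448, 0.547]
contact_force: [-0.3, -0.9, -0.0]
opening: 0.0
```

Request:
{"fn": "send_rows", "kwargs": {"series": [{"gripper":255,"delta_pos":[0.003,0,0],"rotation":[0,0,0]}]}}

```text
t: 3.9
eef_pos: [0.5842, 0.0184, 0.0593]
eef_rot: [-0.449, -0.546, -0.448, 0.547]
contact_force: [-0.2, 0.1, 2.7]
opening: 0.005
```

Request:
{"fn": "send_rows", "kwargs": {"series": [{"gripper":255,"delta_pos":[0.0035,0,0],"rotation":[0,0,0]},{"gripper":255,"delta_pos":[0.0035,0,0],"rotation":[0,0,0]}]}}

```text
t: 4.1
eef_pos: [0.5845, 0.0185, 0.0585]
eef_rot: [0.449, 0.547, 0.448, -0.546]
contact_force: [-1.2, 0.5, 5.4]
opening: 0.008
```

```bash
python3 - <<'E'
from h import *
np.set_printoptions(suppress=True,precision=4)
o=st();print(o['eef_pos'])
E
```

```text
t 4.1 u [52.1191 24.9715 58.5497] F [-1.25  0.46  5.37] open 0.01
[0.5845 0.0185 0.0585]
```

Request:
{"fn": "send_rows", "kwargs": {"series": [{"gripper":255,"delta_pos":[0.0033,0,0],"rotation":[0,0,0]},{"gripper":255,"delta_pos":[0.0033,0,0],"rotation":[0,0,0]}]}}

```text
t: 4.3
eef_pos: [0.5847, 0.0185, 0.058]
eef_rot: [0.449, 0.547, 0.448, -0.546]
contact_force: [-1.5, 0.1, 5.9]
opening: 0.011
```

```bash
cat >> h.py <<'E'
def arc(n,step,press,r=.057):
    o=st(); u=w2u(o['eef_pos']); a=np.arctan2(u[1],u[0]); print('ang',a,'r',np.hypot(*u[:2]))
    for i in range(1,n+1):
        b=a+i*step; print(cmd(u2w(r*np.cos(b),r*np.sin(b),u[2]-press))[0].tolist())
E
python3 - <<'E'
from h import *
np.set_printoptions(suppress=True,precision=4)
arc(5,.05,.0006)
E
```

```text
t 4.3 u [52.3864 25.0459 57.9747] F [-1.45  0.11  5.85] open 0.01
ang 0.4459745128852748 r 0.05806576973917228
[0.002, -0.0075, -0.0069]
[0.002, -0.0123, -0.0151]
[0.0019, -0.0174, -0.0231]
[0.0019, -0.023, -0.0308]
[0.0019, -0.0289, -0.0383]
```

Request:
{"fn": "send_rows", "kwargs": {"series": [{"gripper":255,"delta_pos":[0.0045,0,0],"rotation":[0,0,0]},{"gripper":255,"delta_pos":[0.0045,0,0],"rotation":[0,0,0]}]}}

```text
t: 4.5
eef_pos: [0.585, 0.0186, 0.0572]
eef_rot: [0.45, 0.547, 0.448, -0.546]
contact_force: [-1.8, -0.3, 8.8]
opening: 0.003
```

```bash
python3 - <<'E'
from h import *
np.set_printoptions(suppress=True,precision=4)
arc(5,.05,.0012)
E
```

```text
t 4.5 u [52.6346 25.1705 57.2452] F [-1.84 -0.32  8.77] open 0.0
ang 0.4460651132367427 r 0.058343409147407495
[0.004, -0.0084, -0.0065]
[0.004, -0.0131, -0.0147]
[0.0039, -0.0183, -0.0227]
[0.0039, -0.0238, -0.0304]
[0.0039, -0.0297, -0.0379]
```

Request:
{"fn": "send_rows", "kwargs": {"series": [{"gripper":255,"delta_pos":[0.005,-0.0084,-0.0065],"rotation":[0,0,0]},{"gripper":255,"delta_pos":[0.0052,-0.0131,-0.0147],"rotation":[0,0,0]},{"gripper":255,"delta_pos":[0.0052,-0.0183,-0.0227],"rotation":[0,0,0]},{"gripper":255,"delta_pos":[0.0052,-0.0238,-0.0304],"rotation":[0,0,0]},{"gripper":255,"delta_pos":[0.0052,-0.0297,-0.0379],"rotation":[0,0,0]}]}}

```text
t: 5.0
eef_pos: [0.5809, 0.0299, 0.0572]
eef_rot: [0.451, 0.548, 0.446, -0.546]
contact_force: [3.4, -4.7, 9.5]
opening: 0.007
```

```bash
python3 - <<'E'
from h import *
np.set_printoptions(suppress=True,precision=4)
arc(8,.05,.0008)
import cv2
from plant import read_camera
im=read_camera("side")[170:285,285:400,::-1]; cv2.imwrite("pics/s1.png",cv2.resize(im,None,fx=5,fy=5,interpolation=cv2.INTER_CUBIC))
E
```

```text
t 5.0 u [46.4305 35.4692 57.1657] F [ 3.43 -4.66  9.54] open 0.01
ang 0.6523510631420495 r 0.05842819369787827
[0.0026, -0.0098, -0.0045]
[0.0025, -0.0161, -0.0116]
[0.0025, -0.0228, -0.0183]
[0.0024, -0.0298, -0.0247]
[0.0023, -0.0371, -0.0308]
[0.0023, -0.0447, -0.0364]
[0.0022, -0.0526, -0.0417]
[0.0021, -0.0608, -0.0466]
```

View pics/s1.png

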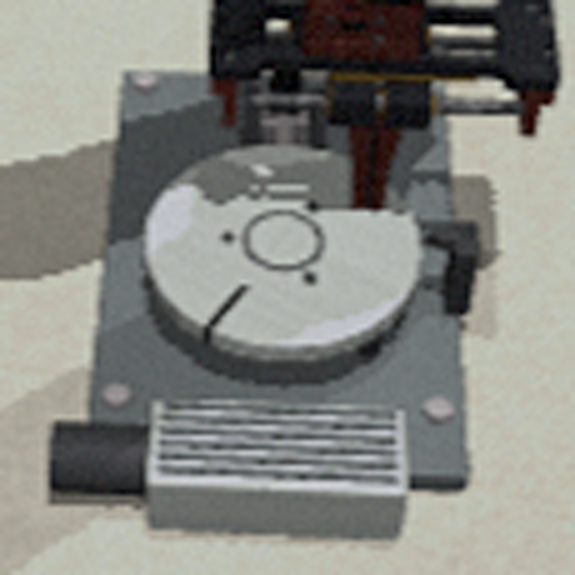

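The finger is dragging the disc: the line's outer end moved from (190,322) to (207,335) in the crop. I'll continue with slightly more pressure.

Request:
{"fn": "send_rows", "kwargs": {"series": [{"gripper":255,"delta_pos":[0.006,-0.0098,-0.0065],"rotation":[0,0,0]},{"gripper":255,"delta_pos":[0.0065,-0.0161,-0.0126],"rotation":[0,0,0]},{"gripper":255,"delta_pos":[0.0065,-0.0228,-0.0193],"rotation":[0,0,0]},{"gripper":255,"delta_pos":[0.0065,-0.0298,-0.0257],"rotation":[0,0,0]},{"gripper":255,"delta_pos":[0.0065,-0.0371,-0.0318],"rotation":[0,0,0]},{"gripper":255,"delta_pos":[0.0065,-0.0447,-0.0374],"rotation":[0,0,0]},{"gripper":255,"delta_pos":[0.0065,-0.0526,-0.0427],"rotation":[0,0,0]},{"gripper":255,"delta_pos":[0.0065,-0.0608,-0.0476],"rotation":[0,0,0]}]}}

```text
t: 5.85
eef_pos: [0.5687, 0.0471, 0.0569]
eef_rot: [0.452, 0.55, 0.444, -0.544]
contact_force: [4.1, -4.2, 10.3]
opening: 0.008
```

```bash
python3 - <<'E'
from h import *
np.set_printoptions(suppress=True,precision=4)
arc(10,.05,.0018)
E
```

```text
t 5.85 u [31.1251 50.0325 56.93  ] F [ 4.06 -4.16 10.31] open 0.01
ang 1.0142860920622327 r 0.05892387910150802
[0.0058, -0.0117, 0.0007]
[0.0057, -0.0201, -0.0037]
[0.0056, -0.0287, -0.0076]
[0.0055, -0.0376, -0.0112]
[0.0053, -0.0465, -0.0142]
[0.0052, -0.0557, -0.0168]
[0.0051, -0.0649, -0.019]
[0.005, -0.0743, -0.0206]
[0.0048, -0.0837, -0.0219]
[0.0047, -0.0932, -0.0226]
```

Request:
{"fn": "send_rows", "kwargs": {"series": [{"gripper":255,"delta_pos":[0.0065,-0.0117,-0.001],"rotation":[0,0,0]},{"gripper":255,"delta_pos":[0.0065,-0.0201,-0.0037],"rotation":[0,0,0]},{"gripper":255,"delta_pos":[0.0065,-0.0287,-0.0076],"rotation":[0,0,0]},{"gripper":255,"delta_pos":[0.0065,-0.0376,-0.0112],"rotation":[0,0,0]},{"gripper":255,"delta_pos":[0.0065,-0.0465,-0.0142],"rotation":[0,0,0]},{"gripper":255,"delta_pos":[0.0065,-0.0557,-0.0168],"rotation":[0,0,0]},{"gripper":255,"delta_pos":[0.0065,-0.0649,-0.019],"rotation":[0,0,0]},{"gripper":255,"delta_pos":[0.0063,-0.0743,-0.0206],"rotation":[0,0,0]},{"gripper":255,"delta_pos":[0.0062,-0.0837,-0.0219],"rotation":[0,0,0]},{"gripper":255,"delta_pos":[0.006,-0.0932,-0.0226],"rotation":[0,0,0]}]}}

```text
t: 6.85
eef_pos: [0.5465, 0.0594, 0.0569]
eef_rot: [0.454, 0.552, 0.443, -0.542]
contact_force: [5.8, -1.1, 10.5]
opening: 0.006
```

```bash
python3 - <<'E'
from h import *
np.set_printoptions(suppress=True,precision=4)
arc(10,.05,.0018)
import cv2
from plant import read_camera
im=read_camera("side")[170:285,285:400,::-1]; cv2.imwrite("pics/s2.png",cv2.resize(im,None,fx=5,fy=5,interpolation=cv2.INTER_CUBIC))
E
```

```text
t 6.85 u [ 6.9447 57.7779 56.8623] F [ 5.83 -1.15 10.48] open 0.01
ang 1.4511742037361877 r 0.058193723628759506
[0.0058, -0.01, 0.0031]
[0.0056, -0.0195, 0.0027]
[0.0054, -0.029, 0.0028]
[0.0052, -0.0385, 0.0034]
[0.005, -0.048, 0.0044]
[0.0048, -0.0573, 0.0059]
[0.0046, -0.0666, 0.0079]
[0.0044, -0.0758, 0.0103]
[0.0042, -0.0848, 0.0132]
[0.004, -0.0937, 0.0165]
```

View pics/s2.png

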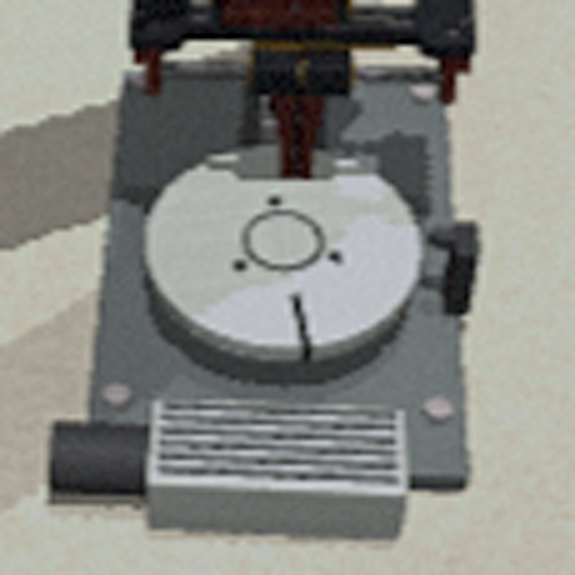

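The line's outer end is now at crop (307,357) and its inner end at (295,296), so it has turned well with little slip.

```bash
cat >> h.py <<'E'
def sang(pts,z=.0595):
    b=back("side",[sz(*p) for p in pts],z); u=np.array([w2u(x) for x in b]); print((u*1e3).round(1).tolist(),np.arctan2(u[:,1],u[:,0])%6.2832)
E
python3 - <<'E'
from h import *
sang([(307,350),(295,296),(284,240)],.058)
E
```

```text
[[13.5, -75.1, 58.0], [7.0, -38.4, 58.0], [0.7, 1.7, 58.0]] [4.8897483  4.892553   1.17283961]
```

Request:
{"fn": "send_rows", "kwargs": {"series": [{"gripper":255,"delta_pos":[0.0065,-0.01,0.003],"rotation":[0,0,0]},{"gripper":255,"delta_pos":[0.0065,-0.0195,0.0027],"rotation":[0,0,0]},{"gripper":255,"delta_pos":[0.0065,-0.029,0.0028],"rotation":[0,0,0]},{"gripper":255,"delta_pos":[0.0063,-0.0385,0.0034],"rotation":[0,0,0]},{"gripper":255,"delta_pos":[0.0062,-0.048,0.0044],"rotation":[0,0,0]},{"gripper":255,"delta_pos":[0.006,-0.0573,0.0059],"rotation":[0,0,0]},{"gripper":255,"delta_pos":[0.0058,-0.0666,0.0079],"rotation":[0,0,0]},{"gripper":255,"delta_pos":[0.0056,-0.0758,0.0103],"rotation":[0,0,0]},{"gripper":255,"delta_pos":[0.0054,-0.0848,0.0132],"rotation":[0,0,0]},{"gripper":255,"delta_pos":[0.0052,-0.0937,0.0165],"rotation":[0,0,0]}]}}

```text
t: 7.9
eef_pos: [0.5214, 0.0611, 0.0568]
eef_rot: [0.455, 0.554, 0.441, -0.539]
contact_force: [5.2, 0.4, 9.2]
opening: 0.003
```

```bash
python3 - <<'E'
from h import *
np.set_printoptions(suppress=True,precision=4)
arc(10,.05,.0018)
E
```

```text
t 7.9 u [-17.9963  54.629   56.8165] F [5.24 0.43 9.23] open 0.0
ang 1.8890270971873129 r 0.057516856010343745
[0.0057, -0.0086, 0.0049]
[0.0055, -0.0173, 0.0086]
[0.0052, -0.0259, 0.0127]
[0.005, -0.0342, 0.0172]
[0.0047, -0.0423, 0.0221]
[0.0045, -0.0502, 0.0275]
[0.0042, -0.0578, 0.0332]
[0.004, -0.0651, 0.0393]
[0.0038, -0.072, 0.0457]
[0.0035, -0.0787, 0.0525]
```

Request:
{"fn": "send_rows", "kwargs": {"series": [{"gripper":255,"delta_pos":[0.0068,-0.0086,0.0049],"rotation":[0,0,0]},{"gripper":255,"delta_pos":[0.0068,-0.0173,0.0086],"rotation":[0,0,0]},{"gripper":255,"delta_pos":[0.0066,-0.0259,0.0127],"rotation":[0,0,0]},{"gripper":255,"delta_pos":[0.0064,-0.0342,0.0172],"rotation":[0,0,0]},{"gripper":255,"delta_pos":[0.0062,-0.0423,0.0221],"rotation":[0,0,0]},{"gripper":255,"delta_pos":[0.006,-0.0502,0.0275],"rotation":[0,0,0]},{"gripper":255,"delta_pos":[0.0057,-0.0578,0.0332],"rotation":[0,0,0]},{"gripper":255,"delta_pos":[0.0055,-0.0651,0.0393],"rotation":[0,0,0]},{"gripper":255,"delta_pos":[0.0053,-0.072,0.0457],"rotation":[0,0,0]},{"gripper":255,"delta_pos":[0.005,-0.0787,0.0525],"rotation":[0,0,0]}]}}

```text
t: 8.9
eef_pos: [0.499, 0.052, 0.0567]
eef_rot: [0.456, 0.557, 0.441, -0.536]
contact_force: [5.2, 3.8, 10.2]
opening: 0.006
```

```bash
python3 - <<'E'
from h import *
np.set_printoptions(suppress=True,precision=4)
import cv2
from plant import read_camera
im=read_camera("side")[170:285,285:400,::-1]; cv2.imwrite("pics/s3.png",cv2.resize(im,None,fx=5,fy=5,interpolation=cv2.INTER_CUBIC))
arc(10,.05,.0018)
E
```

```text
t 8.95 u [-38.5859  41.0482  56.5945] F [ 3.56  2.3  10.98] open 0.01
ang 2.3252833887692645 r 0.056336699039572675
[0.0057, -0.0085, 0.0051]
[0.0054, -0.0149, 0.0122]
[0.0051, -0.0209, 0.0195]
[0.0049, -0.0265, 0.0271]
[0.0046, -0.0318, 0.035]
[0.0044, -0.0367, 0.0432]
[0.0041, -0.0411, 0.0516]
[0.0039, -0.0452, 0.0602]
[0.0037, -0.0488, 0.0689]
[0.0035, -0.0519, 0.0779]
```

View pics/s3.png

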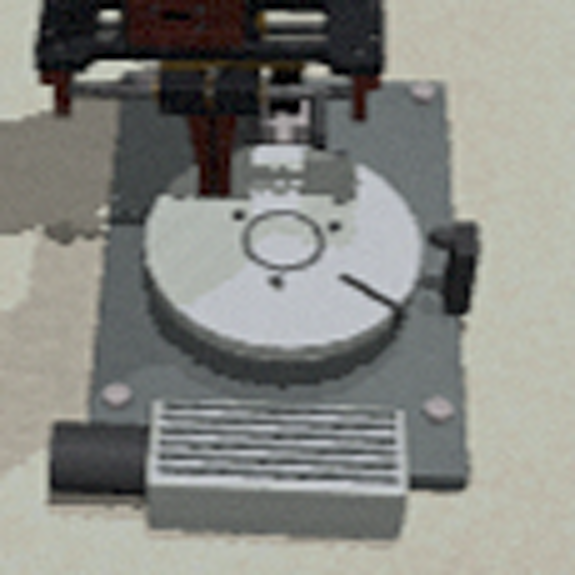

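```bash
python3 - <<'E'
from h import *
sang([(401,310),(342,276)],.0575)
E
```

```text
[[62.9, -44.7, 57.5], [32.0, -22.4, 57.5]] [5.66467951 5.67303641]
```

Request:
{"fn": "send_rows", "kwargs": {"series": [{"gripper":255,"delta_pos":[0.0063,-0.0085,0.0051],"rotation":[0,0,0]},{"gripper":255,"delta_pos":[0.0062,-0.0149,0.0122],"rotation":[0,0,0]},{"gripper":255,"delta_pos":[0.006,-0.0209,0.0195],"rotation":[0,0,0]},{"gripper":255,"delta_pos":[0.0058,-0.0265,0.0271],"rotation":[0,0,0]},{"gripper":255,"delta_pos":[0.0056,-0.0318,0.035],"rotation":[0,0,0]},{"gripper":255,"delta_pos":[0.0054,-0.0367,0.0432],"rotation":[0,0,0]}]}}

```text
t: 9.55
eef_pos: [0.4889, 0.0432, 0.0565]
eef_rot: [0.458, 0.559, 0.44, -0.533]
contact_force: [3.9, 4.1, 12.0]
opening: 0.009
```

```bash
python3 - <<'E'
from h import *
np.set_printoptions(suppress=True,precision=4)
import cv2
from plant import read_camera
im=read_camera("side")[170:285,285:400,::-1]; cv2.imwrite("pics/s4.png",cv2.resize(im,None,fx=5,fy=5,interpolation=cv2.INTER_CUBIC))
arc(10,.05,.0018)
E
```

```text
t 9.6 u [-46.7567  30.3271  56.4107] F [ 2.95  2.98 11.59] open 0.01
ang 2.5661911528205685 r 0.05573076012999911
[0.0056, -0.0087, 0.0059]
[0.0053, -0.0133, 0.0142]
[0.005, -0.0174, 0.0228]
[0.0048, -0.0211, 0.0315]
[0.0045, -0.0243, 0.0404]
[0.0043, -0.0271, 0.0495]
[0.0041, -0.0295, 0.0587]
[0.0039, -0.0313, 0.068]
[0.0037, -0.0327, 0.0774]
[0.0036, -0.0337, 0.0869]
```

View pics/s4.png

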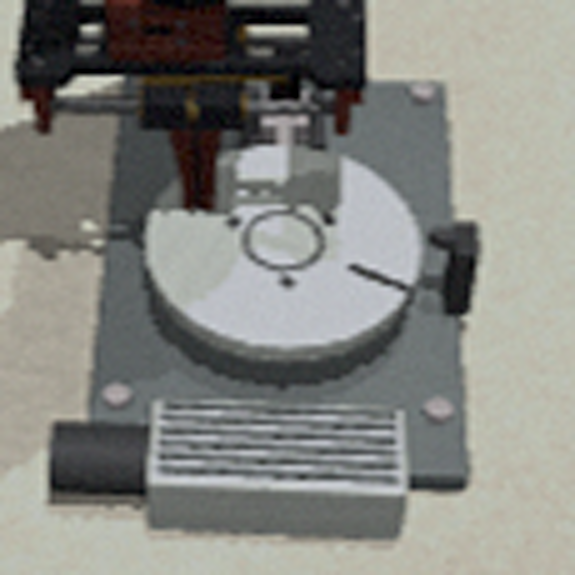

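```bash
python3 - <<'E'
from h import *
sang([(411,290),(350,267)],.0575)
uv=proj("side",[u2w(.0775,0,.069),u2w(.075,0,.0575),u2w(.039,0,.0575)]);print((uv-[285,170]+.5)*5-.5)
E
```

```text
[[68.6, -30.4, 57.5], [36.4, -15.7, 57.5]] [5.86618063 5.87652813]
[[427.63053858 234.13193901]
 [420.97520633 248.43267467]
 [354.51707358 245.76770762]]
```

Request:
{"fn": "send_rows", "kwargs": {"series": [{"gripper":255,"delta_pos":[0.006,-0.0087,0.0059],"rotation":[0,0,0]},{"gripper":255,"delta_pos":[0.0058,-0.0133,0.0142],"rotation":[0,0,0]},{"gripper":255,"delta_pos":[0.0056,-0.0174,0.0228],"rotation":[0,0,0]},{"gripper":255,"delta_pos":[0.0054,-0.0211,0.0315],"rotation":[0,0,0]},{"gripper":255,"delta_pos":[0.0052,-0.0243,0.0404],"rotation":[0,0,0]},{"gripper":255,"delta_pos":[0.005,-0.0271,0.0495],"rotation":[0,0,0]}]}}

```text
t: 10.2
eef_pos: [0.4809, 0.032, 0.0563]
eef_rot: [0.459, 0.561, 0.44, -0.531]
contact_force: [2.3, 5.0, 12.3]
opening: 0.007
```

```bash
python3 - <<'E'
from h import *
np.set_printoptions(suppress=True,precision=4)
import cv2
from plant import read_camera
im=read_camera("side")[170:285,285:400,::-1]; cv2.imwrite("pics/s5.png",cv2.resize(im,None,fx=5,fy=5,interpolation=cv2.INTER_CUBIC))
arc(6,.04,.0018)
E
```

```text
t 10.25 u [-52.3793  17.6555  56.1635] F [ 1.88  3.86 12.74] open 0.0
ang 2.816481882518447 r 0.0552748565627951
[0.0055, -0.008, 0.0055]
[0.0053, -0.01, 0.0128]
[0.0051, -0.0117, 0.0202]
[0.005, -0.0131, 0.0277]
[0.0048, -0.0142, 0.0352]
[0.0047, -0.015, 0.0428]
```

View pics/s5.png

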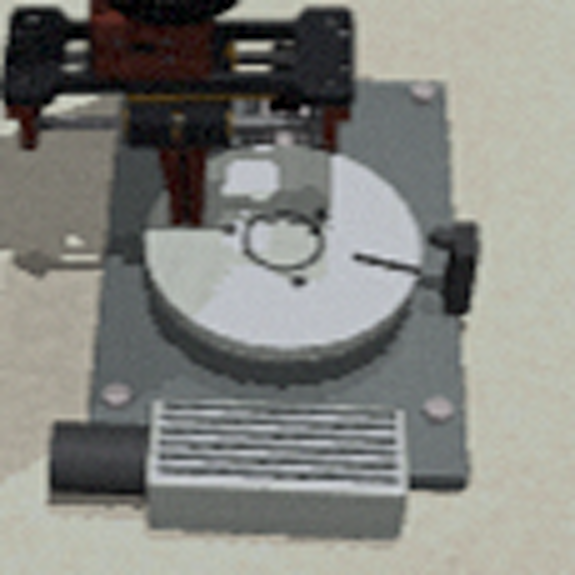

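```bash
python3 - <<'E'
from h import *
sang([(418,270),(356,256)],.0575)
E
```

```text
[[72.8, -15.9, 57.5], [39.7, -7.5, 57.5]] [6.06887563 6.09696661]
```

Request:
{"fn": "send_rows", "kwargs": {"series": [{"gripper":255,"delta_pos":[0.0057,-0.008,0.0055],"rotation":[0,0,0]},{"gripper":255,"delta_pos":[0.0055,-0.01,0.0128],"rotation":[0,0,0]},{"gripper":255,"delta_pos":[0.0053,-0.0117,0.0202],"rotation":[0,0,0]},{"gripper":255,"delta_pos":[0.0052,-0.0131,0.0277],"rotation":[0,0,0]},{"gripper":255,"delta_pos":[0.005,-0.0142,0.0352],"rotation":[0,0,0]}]}}

```text
t: 10.75
eef_pos: [0.4773, 0.0241, 0.0561]
eef_rot: [0.46, 0.563, 0.439, -0.529]
contact_force: [0.9, 5.2, 12.9]
opening: 0.005
```

```bash
python3 - <<'E'
from h import *
np.set_printoptions(suppress=True,precision=4)
import cv2
from plant import read_camera
im=read_camera("side")[170:285,285:400,::-1]; cv2.imwrite("pics/s6.png",cv2.resize(im,None,fx=5,fy=5,interpolation=cv2.INTER_CUBIC))
arc(6,.04,.0018)
E
```

```text
t 10.8 u [-54.3175   9.3202  55.9852] F [ 0.79  4.69 12.94] open 0.01
ang 2.9716595988683996 r 0.05511129966414077
[0.0055, -0.0076, 0.0065]
[0.0053, -0.0085, 0.0141]
[0.0051, -0.009, 0.0217]
[0.005, -0.0092, 0.0293]
[0.0048, -0.0092, 0.0369]
[0.0047, -0.0088, 0.0445]
```

View pics/s6.png

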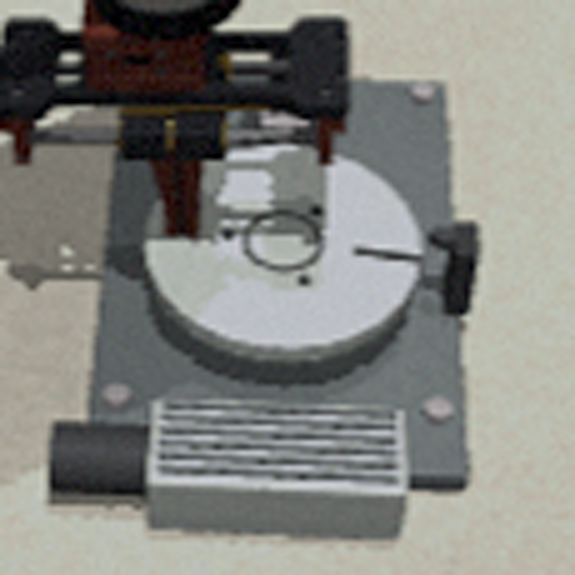

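Request:
{"fn": "send_rows", "kwargs": {"series": [{"gripper":255,"delta_pos":[0.0056,-0.0076,0.0065],"rotation":[0,0,0]},{"gripper":255,"delta_pos":[0.0054,-0.0085,0.0141],"rotation":[0,0,0]},{"gripper":255,"delta_pos":[0.0053,-0.009,0.0217],"rotation":[0,0,0]},{"gripper":255,"delta_pos":[0.0052,-0.0092,0.026],"rotation":[0,0,0]}]}}

```text
t: 11.2
eef_pos: [0.4755, 0.0185, 0.0558]
eef_rot: [0.461, 0.564, 0.439, -0.526]
contact_force: [0.9, 5.9, 13.1]
opening: 0.007
```

```bash
python3 - <<'E'
from h import *
np.set_printoptions(suppress=True,precision=4)
import cv2
from plant import read_camera
im=read_camera("side")[170:285,285:400,::-1]; cv2.imwrite("pics/s7.png",cv2.resize(im,None,fx=5,fy=5,interpolation=cv2.INTER_CUBIC))
arc(6,.02,.0018)
E
```

```text
t 11.25 u [-54.8733   3.9028  55.7968] F [ 0.65  5.29 13.66] open 0.0
ang 3.070589184765546 r 0.055011917404591805
[0.0055, -0.0072, 0.0034]
[0.0054, -0.0073, 0.0072]
[0.0053, -0.0074, 0.011]
[0.0053, -0.0074, 0.0148]
[0.0052, -0.0074, 0.0186]
[0.0051, -0.0072, 0.0224]
```

View pics/s7.png

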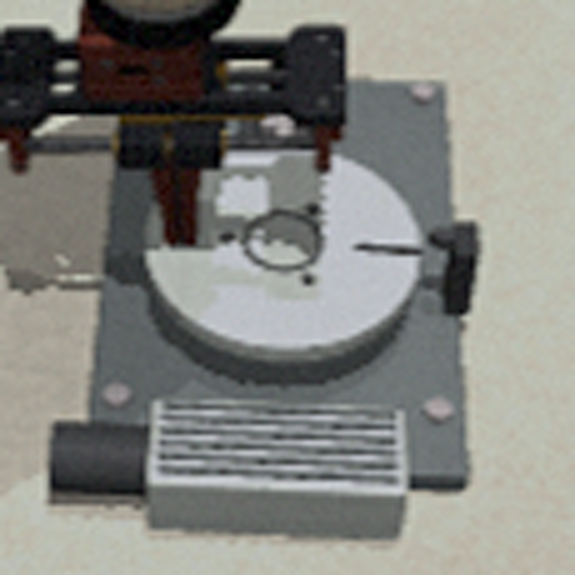

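Request:
{"fn": "send_rows", "kwargs": {"series": [{"gripper":255,"delta_pos":[0.0052,-0.0072,0.0055],"rotation":[0,0,0]},{"gripper":255,"delta_pos":[0.0052,-0.0074,0.011],"rotation":[0,0,0]},{"gripper":255,"delta_pos":[0.0052,-0.0074,0.0155],"rotation":[0,0,0]}]}}

```text
t: 11.55
eef_pos: [0.475, 0.0164, 0.0557]
eef_rot: [0.462, 0.566, 0.439, -0.524]
contact_force: [-0.0, 4.9, 13.1]
opening: 0.005
```

```bash
python3 - <<'E'
from h import *
np.set_printoptions(suppress=True,precision=4)
import cv2
from plant import read_camera
im=read_camera("side")[170:285,285:400,::-1]; cv2.imwrite("pics/s8.png",cv2.resize(im,None,fx=5,fy=5,interpolation=cv2.INTER_CUBIC))
im=read_camera("top")[145:245,255:380,::-1]; cv2.imwrite("pics/t8.png",cv2.resize(im,None,fx=6,fy=6,interpolation=cv2.INTER_CUBIC))
st()
uv=proj("top",[u2w(.0775,0,.069),u2w(.075,0,.0575),u2w(.039,0,.0575)]);print((uv-[255,145]+.5)*6-.5)
E
```

```text
t 11.65 u [-54.9549   1.6444  55.6808] F [ 0.53  4.45 13.59] open 0.01
[[426.5919 144.0365]
 [425.625  153.1965]
 [414.0026 216.2136]]
```

View pics/s8.png

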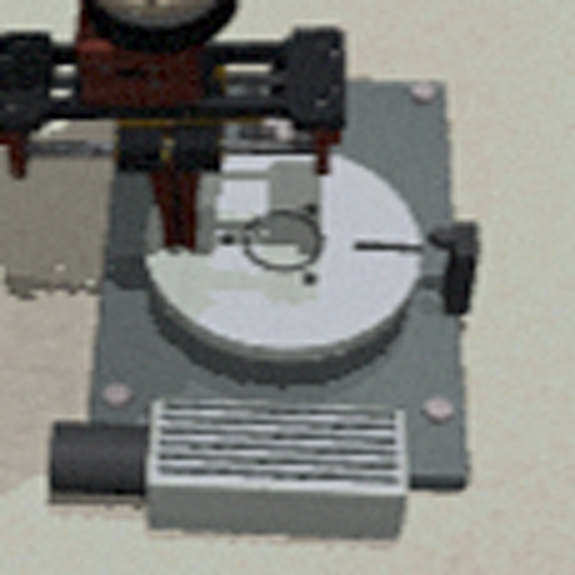

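View pics/t8.png

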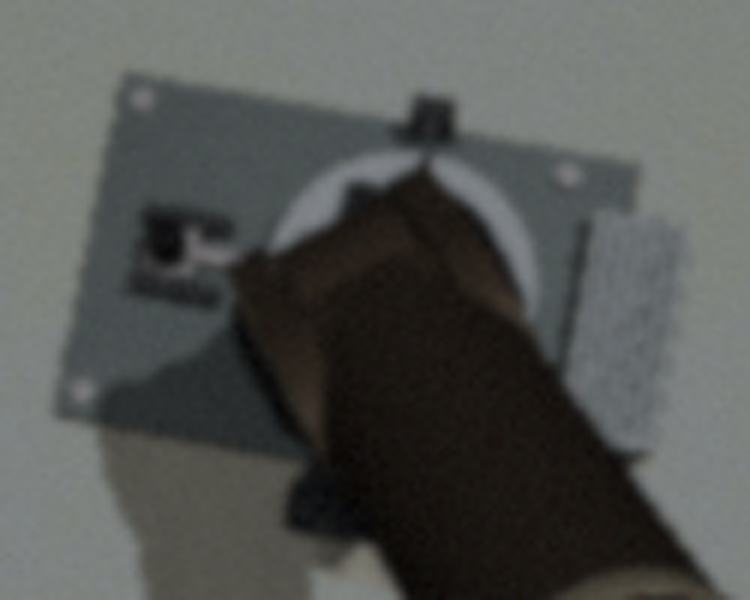

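The line runs (357,244)–(420,248) in the crop. A line at zero should project to (354,246)–(421,248), so it is aligned. I'll let go now.

```bash
python3 - <<'E'
from h import *
np.set_printoptions(suppress=True,precision=4)
o=st(); u=w2u(o['eef_pos'])
print(cmd(u2w(u[0],u[1],.062),goalrot()),cmd(u2w(u[0],u[1],.11),goalrot()), cmd(u2w(-.0,.2,.11),goalrot()))
E
```

```text
t 11.65 u [-54.9549   1.6444  55.6808] F [ 0.53  4.45 13.59] open 0.01
(array([-0.021 ,  0.0013, -0.0005]), array([ 0.0048, -0.0314, -0.0796])) (array([-0.1807,  0.0113, -0.0044]), array([ 0.0048, -0.0314, -0.0796])) (array([-0.1529,  0.1961, -0.6646]), array([ 0.0048, -0.0314, -0.0796]))
```

Request:
{"fn": "send_rows", "kwargs": {"series": [{"gripper":255,"delta_pos":[-0.01,0.0007,0],"rotation":[0,0,0]},{"gripper":255,"delta_pos":[-0.03,0.002,-0.001],"rotation":[0,0,0]},{"gripper":255,"delta_pos":[-0.1,0.006,-0.002],"rotation":[0,0,0]},{"gripper":255,"delta_pos":[-0.18,0.011,-0.004],"rotation":[0,0,0]},{"gripper":255,"delta_pos":[-0.18,0.011,-0.004],"rotation":[0.005,-0.031,-0.08]},{"gripper":255,"delta_pos":[-0.155,0.196,-0.66],"rotation":[0.005,-0.031,-0.08]},{"gripper":255,"delta_pos":[-0.155,0.196,-0.66],"rotation":[0.005,-0.031,-0.08]},{"gripper":255,"delta_pos":[-0.155,0.196,-0.66],"rotation":[0.005,-0.031,-0.08]},{"gripper":255,"delta_pos":[-0.155,0.196,-0.66],"rotation":[0.005,-0.031,-0.08]},{"gripper":255,"delta_pos":[-0.155,0.196,-0.66],"rotation":[0.005,-0.031,-0.08]}]}}

```text
t: 12.65
eef_pos: [0.5672, 0.206, 0.1106]
eef_rot: [0.45, 0.546, 0.452, -0.544]
contact_force: [0.5, 0.9, -0.3]
opening: 0.008
```

```bash
python3 - <<'E'
from h import *
np.set_printoptions(suppress=True,precision=4)
import cv2
from plant import read_camera
im=read_camera("side")[170:285,285:400,::-1]; cv2.imwrite("pics/s9.png",cv2.resize(im,None,fx=5,fy=5,interpolation=cv2.INTER_CUBIC))
im=read_camera("top")[145:245,255:380,::-1]; cv2.imwrite("pics/t9.png",cv2.resize(im,None,fx=6,fy=6,interpolation=cv2.INTER_CUBIC))
st()
uv=proj("side",[u2w(.0775,0,.069),u2w(.075,0,.0595),u2w(.039,0,.0595)]);print((uv-[285,170]+.5)*5-.5)
E
```

```text
t 12.75 u [ -1.0007 199.8219 109.8868] F [ 0.38 -0.42  0.18] open 0.0
[[427.6305 234.1319]
 [421.3213 245.929 ]
 [354.7758 243.2619]]
```

View pics/s9.png

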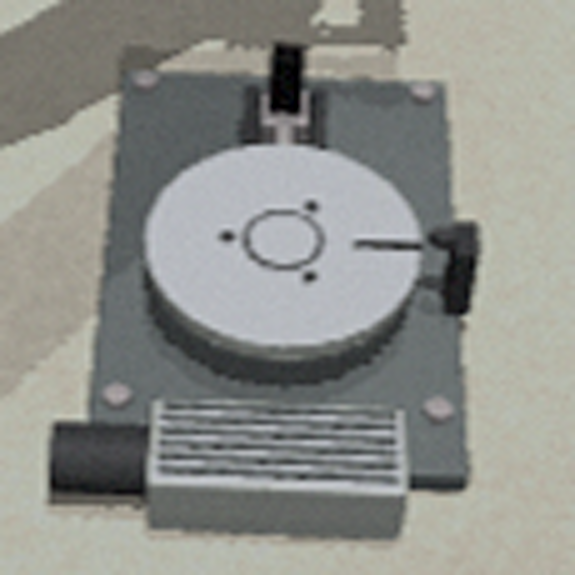

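View pics/t9.png

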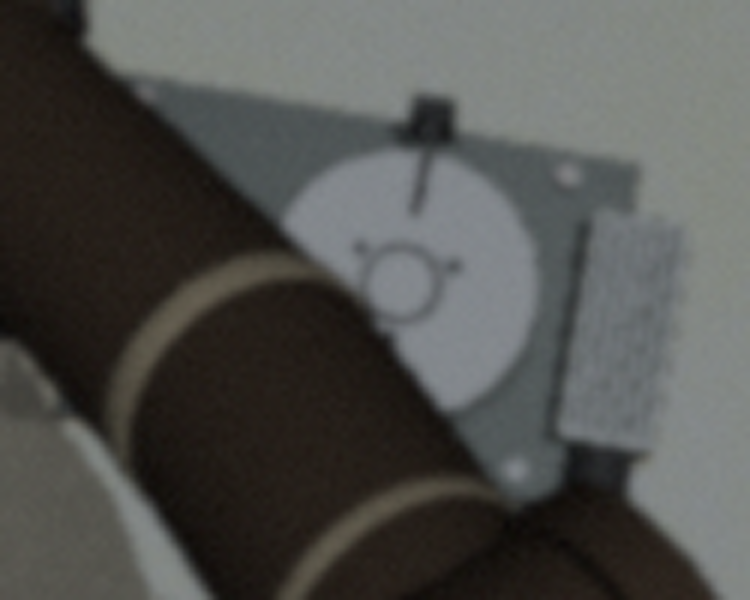

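```bash
python3 - <<'E'
from h import *
np.set_printoptions(suppress=True,precision=4)
import cv2
from scipy.ndimage import map_coordinates
# sample raw-like crops in unit polar coords
for n,f,s,off in(("side","pics/s9.png",5,(285,170)),("top","pics/t9.png",6,(255,145))):
    g=cv2.cvtColor(cv2.imread(f),cv2.COLOR_BGR2GRAY).astype(float)
    for r in(.044,.05,.056,.062,.068):
        th=np.linspace(-.3,.3,241)
        uv=proj(n,np.array([u2w(r*np.cos(t),r*np.sin(t),.0595) for t in th])); c=(uv-off+.5)*s-.5
        v=map_coordinates(g,[c[:,1],c[:,0]],order=1); w=np.clip(np.median(v)-v-15,0,None); 
        print(n,r,(w*th).sum()/w.sum(), 'y mm',r*1e3*(w*th).sum()/w.sum())
E
```

```text
side 0.044 0.005091275768882802 y mm 0.22401613383084332
side 0.05 -0.0077036567313935565 y mm -0.38518283656967783
side 0.056 -0.003875774095812061 y mm -0.21704334936547542
side 0.062 -0.006060607561620061 y mm -0.37575766882044376
side 0.068 -0.0034527839654147747 y mm -0.23478930964820466
top 0.044 0.006638636714756 y mm 0.292100015449264
top 0.05 -0.00872508704605238 y mm -0.436254352302619
top 0.056 -0.010711713945237249 y mm -0.599855980933286
top 0.062 -0.006777950430816551 y mm -0.4202329267106262
top 0.068 -0.008574188077631103 y mm -0.5830447892789149
```

The line is within 0.01 rad of the pointer in both cameras. Next I'll come down behind the knob.

```bash
python3 - <<'E'
from h import *
np.set_printoptions(suppress=True,precision=4)
print(cmd(u2w(0,.2,.058),goalrot()),cmd(u2w(0,.16,.058),goalrot()))
E
```

```text
(array([ 0.1729,  0.0037, -0.0006]), array([ 0.0032, -0.0002,  0.0026])) (array([0.1729, 0.0034, 0.1328]), array([ 0.0032, -0.0002,  0.0026]))
```

Request:
{"fn": "send_rows", "kwargs": {"series": [{"gripper":255,"delta_pos":[0.1,0.004,0],"rotation":[0.003,0,0.003]},{"gripper":255,"delta_pos":[0.173,0.004,0],"rotation":[0.003,0,0.003]},{"gripper":255,"delta_pos":[0.173,0.004,0],"rotation":[0.003,0,0.003]},{"gripper":255,"delta_pos":[0.173,0.004,0.06],"rotation":[0.003,0,0.003]},{"gripper":255,"delta_pos":[0.173,0.004,0.12],"rotation":[0.003,0,0.003]},{"gripper":255,"delta_pos":[0.173,0.004,0.125],"rotation":[0.003,0,0.003]}]}}

```text
t: 13.35
eef_pos: [0.56, 0.1591, 0.0588]
eef_rot: [-0.449, -0.547, -0.447, 0.547]
contact_force: [-0.3, -0.4, -0.0]
opening: 0.006
```

```bash
python3 - <<'E'
from h import *
np.set_printoptions(suppress=True,precision=4)
import cv2
from plant import read_camera
im=read_camera("side")[140:255,285:400,::-1]; cv2.imwrite("pics/s10.png",cv2.resize(im,None,fx=5,fy=5,interpolation=cv2.INTER_CUBIC))
st();print(cmd(u2w(0,.150,.058),goalrot()))
E
```

```text
t 13.4 u [  1.0388 159.8494  58.9914] F [ 0.31 -0.49  0.7 ] open 0.01
(array([ 0.0033, -0.0034,  0.0328]), array([-0.0044,  0.0011, -0.0017]))
```

View pics/s10.png

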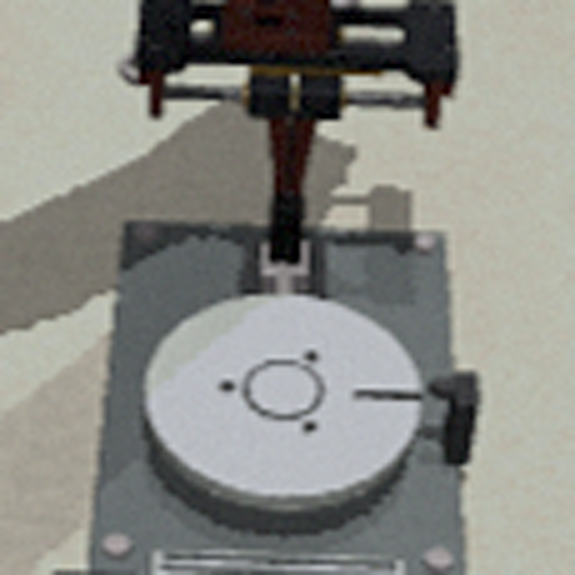

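The fingers are right behind the knob, so I'll push.

Request:
{"fn": "send_rows", "kwargs": {"series": [{"gripper":255,"delta_pos":[0.002,-0.003,0.012],"rotation":[0,0,0]},{"gripper":255,"delta_pos":[0.002,-0.003,0.024],"rotation":[0,0,0]},{"gripper":255,"delta_pos":[0.002,-0.003,0.036],"rotation":[0,0,0]},{"gripper":255,"delta_pos":[0.002,-0.003,0.048],"rotation":[0,0,0]}]}}

```text
t: 13.8
eef_pos: [0.5567, 0.1476, 0.0586]
eef_rot: [0.449, 0.547, 0.448, -0.546]
contact_force: [-0.1, 3.6, -1.5]
opening: 0.004
```

Request:
{"fn": "send_rows", "kwargs": {"series": [{"gripper":255,"delta_pos":[0,0,0.01],"rotation":[0,0,0]},{"gripper":255,"delta_pos":[0,0,0.02],"rotation":[0,0,0]},{"gripper":255,"delta_pos":[0,0,0.03],"rotation":[0,0,0]}]}}

```text
t: 14.1
eef_pos: [0.555, 0.1392, 0.0586]
eef_rot: [0.449, 0.547, 0.448, -0.546]
contact_force: [0.7, 3.8, -1.0]
opening: 0.002
```

```bash
python3 - <<'E'
from h import *
np.set_printoptions(suppress=True,precision=4)
st()
E
```

```text
t 14.1 u [ -0.0921 137.7194  58.603 ] F [ 0.7   3.76 -1.04] open 0.0
```

Request:
{"fn": "send_rows", "kwargs": {"series": [{"gripper":255,"delta_pos":[0,0,0.01],"rotation":[0,0,0]},{"gripper":255,"delta_pos":[0,0,0.02],"rotation":[0,0,0]},{"gripper":255,"delta_pos":[0,0,0.03],"rotation":[0,0,0]}]}}

```text
t: 14.4
eef_pos: [0.5532, 0.1301, 0.0586]
eef_rot: [0.449, 0.547, 0.448, -0.546]
contact_force: [1.5, 4.5, -1.1]
opening: 0.004
```

Request:
{"fn": "send_rows", "kwargs": {"series": [{"gripper":255,"delta_pos":[0,0,0.007],"rotation":[0,0,0]},{"gripper":255,"delta_pos":[0,0,0.014],"rotation":[0,0,0]}]}}

```text
t: 14.6
eef_pos: [0.5525, 0.1265, 0.0587]
eef_rot: [0.449, 0.548, 0.449, -0.545]
contact_force: [2.3, 8.2, -3.1]
opening: 0.008
```

```bash
python3 - <<'E'
from h import *
np.set_printoptions(suppress=True,precision=4)
st()
E
```

```text
t 14.6 u [ -0.0955 124.8357  58.7223] F [ 2.27  8.19 -3.14] open 0.01
```

Request:
{"fn": "send_rows", "kwargs": {"series": [{"gripper":255,"delta_pos":[0,0,0.006],"rotation":[0,0,0]},{"gripper":255,"delta_pos":[0,0,0.008],"rotation":[0,0,0]}]}}

```text
t: 14.8
eef_pos: [0.5525, 0.1265, 0.0589]
eef_rot: [0.448, 0.549, 0.45, -0.544]
contact_force: [2.6, 9.8, -5.3]
opening: 0.003
```

```bash
python3 - <<'E'
from h import *
np.set_printoptions(suppress=True,precision=4)
st()
E
```

```text
t 14.8 u [ -0.1103 124.8446  58.8532] F [ 2.63  9.8  -5.34] open 0.0
```

Request:
{"fn": "send_rows", "kwargs": {"series": [{"gripper":255,"delta_pos":[0,0,0.008],"rotation":[0,0,0]},{"gripper":255,"delta_pos":[0,0,0.013],"rotation":[0,0,0]},{"gripper":255,"delta_pos":[0,0,0.014],"rotation":[0,0,0]}]}}

```text
t: 15.1
eef_pos: [0.5524, 0.1265, 0.059]
eef_rot: [0.448, 0.55, 0.451, -0.541]
contact_force: [5.3, 13.5, -8.5]
opening: 0.008
```

```bash
python3 - <<'E'
from h import *
np.set_printoptions(suppress=True,precision=4)
st();print(cmd(u2w(0,.17,.059),goalrot()),cmd(u2w(0,.2,.2),goalrot()))
E
```

```text
t 15.1 u [ -0.1633 124.813   58.9936] F [ 5.26 13.53 -8.52] open 0.01
(array([ 0.0019,  0.0008, -0.1506]), array([ 0.0023, -0.0159, -0.0054])) (array([-0.4668,  0.003 , -0.2565]), array([ 0.0023, -0.0159, -0.0054]))
```

It stayed solid at about 14 N, so that is the stop. I'll back off and check.

Request:
{"fn": "send_rows", "kwargs": {"series": [{"gripper":255,"delta_pos":[0,0,-0.02],"rotation":[0,0,0]},{"gripper":255,"delta_pos":[0,0,-0.08],"rotation":[0.002,-0.016,-0.005]},{"gripper":255,"delta_pos":[0,0.001,-0.15],"rotation":[0.002,-0.016,-0.005]},{"gripper":255,"delta_pos":[0,0.001,-0.2],"rotation":[0.002,-0.016,-0.005]},{"gripper":255,"delta_pos":[-0.15,0.003,-0.3],"rotation":[0.002,-0.016,-0.005]},{"gripper":255,"delta_pos":[-0.3,0.003,-0.4],"rotation":[0.002,-0.016,-0.005]},{"gripper":255,"delta_pos":[-0.4,0.003,-0.5],"rotation":[0.002,-0.016,-0.005]},{"gripper":255,"delta_pos":[-0.45,0.003,-0.6],"rotation":[0.002,-0.016,-0.005]},{"gripper":255,"delta_pos":[-0.45,0.003,-0.7],"rotation":[0.002,-0.016,-0.005]},{"gripper":255,"delta_pos":[-0.45,0.003,-0.7],"rotation":[0.002,-0.016,-0.005]}]}}

```text
t: 16.1
eef_pos: [0.5915, 0.3353, 0.1971]
eef_rot: [0.45, 0.546, 0.451, -0.544]
contact_force: [-1.4, 0.6, -0.4]
opening: 0.003
```

```bash
python3 - <<'E'
from h import *
np.set_printoptions(suppress=True,precision=4)
import cv2
from scipy.ndimage import map_coordinates
from plant import read_camera
im=read_camera("side")[:,:,::-1];cv2.imwrite("pics/side11.png",im); cv2.imwrite("pics/s11.png",cv2.resize(im[170:285,285:400],None,fx=5,fy=5,interpolation=cv2.INTER_CUBIC))
im=read_camera("top")[:,:,::-1]; cv2.imwrite("pics/top11.png",im)
st()
for n,f in(("side","pics/side11.png"),("top","pics/top11.png")):
    g=cv2.cvtColor(cv2.imread(f),cv2.COLOR_BGR2GRAY).astype(float)
    for r in(.05,.056,.062,.068):
        th=np.linspace(-.3,.3,241)
        c=proj(n,np.array([u2w(r*np.cos(t),r*np.sin(t),.0595) for t in th]))
        v=map_coordinates(g,[c[:,1],c[:,0]],order=1); w=np.clip(np.median(v)-v-15,0,None); print(n,r,(w*th).sum()/w.sum())
E
```

```text
t 16.2 u [ -0.5746 332.6371 195.883 ] F [-0.1  -0.42  0.26] open 0.01
side 0.05 -0.0077383816780388645
side 0.056 -0.004157147740389101
side 0.062 -0.0045571287668644085
side 0.068 -0.0035280566582276953
top 0.05 -0.011353852495795342
top 0.056 -0.007861616327052361
top 0.062 -0.00443595990284022
top 0.068 -0.011068992255309279
```

View pics/s11.png

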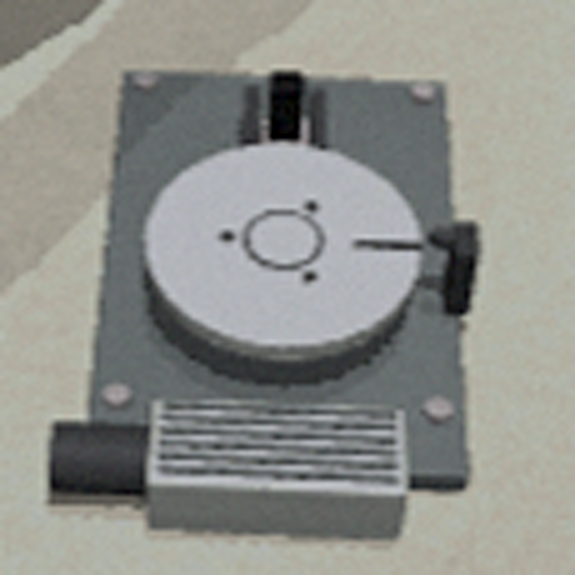

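View pics/top11.png

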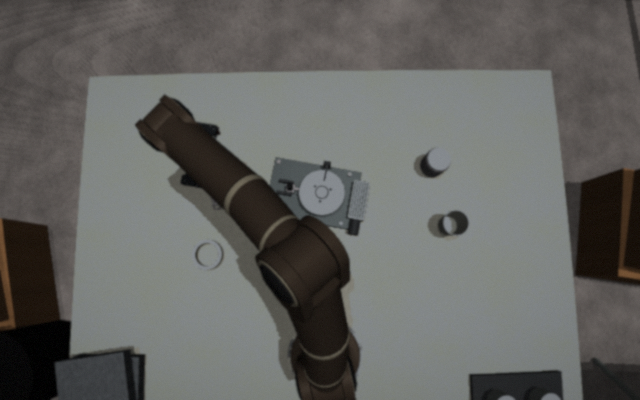

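```bash
python3 - <<'E'
from h import *
import cv2
from scipy.ndimage import map_coordinates
np.set_printoptions(suppress=True,precision=1)
# knob top edge profile along unit y at z=.08
for f in("side0","side11"):
    g=cv2.cvtColor(cv2.imread(f"pics/{f}.png"),cv2.COLOR_BGR2GRAY).astype(float)
    y=np.arange(.09,.16,.003); v=np.mean([map_coordinates(g,proj("side",np.array([u2w(x,t,.08) for t in y])).T[::-1],order=1) for x in(-.003,0,.003)],0)
    print(f,list(zip((y*1e3).astype(int).tolist(),v.astype(int).tolist())))
E
```

```text
side0 [(90, 4), (93, 7), (96, 9), (99, 6), (102, 6), (105, 8), (108, 7), (111, 5), (114, 6), (117, 9), (120, 10), (123, 15), (126, 23), (129, 12), (132, 26), (135, 59), (138, 113), (141, 151), (144, 173), (147, 170), (150, 169), (153, 169), (156, 169), (159, 169)]
side11 [(90, 6), (93, 4), (96, 11), (99, 22), (102, 23), (105, 18), (108, 10), (111, 48), (114, 106), (117, 178), (120, 177), (123, 174), (126, 174), (129, 174), (132, 174), (135, 174), (138, 176), (141, 176), (144, 175), (147, 173), (150, 168), (153, 163), (156, 159), (159, 157)]
```

```bash
python3 -c "
from plant import *
print(hand_in())"
```

```text
the job is handed in; nothing more can be done
None
```

I dragged the pulley about 2.24 rad counter-clockwise by its rim until the line met the pointer, let go, then pushed the lock in. The job was handed in at about 16 s with the arm clear of everything. Pressing on the rim stayed at about 9 to 14 N in the readings.

**Pulley:** after release, both cameras put the line within about 0.01 rad of the pointer, roughly 0.5 mm at the rim. It had not moved after the lock went in.

**Lock:** I pushed the knob with shut fingers. It slid at about 4 N, then stopped and did not move as the push along the slide rose from 8 to about 14 N. The pictures show about 24 mm of travel, which fits the 21 to 26 mm expected. I take this as fully home at its stop; the lock's own position could not be read directly.

**Other items:** in the last top picture the tin, cup and tape roll were where they started. The arm mostly hid the spanner, so I did not see all of it, but the fingers never came near it at low height.

**Other readings:** the tool tilted about 4° while dragging, and the fingers slipped slightly on the disc. I corrected for this using the pictures along the way, and no check failed.

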